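# Change over two sprung wire guides

## Task

Change the wire guides over. First press down the rocker pad on the guide whose carriage stands out at its stop pin, so that the carriage springs all the way back to rest; then push the other guide's carriage by its upright plate past its stop pin and let it come back until the pin holds it at mid travel. Work by touch only, grasping and lifting nothing, and leave everything else standing where it is.

Things in the scene. Friction and masses are not known exactly. Their poses are not given: they have to be found in the camera images.
- guide_a: One of two identical wire guides fixed to the bench, left or right: base plate 250x150x12 mm, grey sprung carriage (line y=-25 mm) with upright plate and white roller, dark rocker (line y=35 mm). At the start its carriage stands out at mid travel (about 0.030), held by its stop pin. Origin: centre of underside; x = push direction, away from robot, yaw within 0.25; z up. Rest stop at x=-117 mm is 32 mm high; nothing over 102 mm.
- carriage_a (a joint): Carriage travel in m along the guide's x: 0 = at rest, 0.060 = end stop. A damped spring returns it: 6 N at 0, 10 N at 0.030, 13 N at 0.060. Pushed past 0.034, its side tooth has passed under the stop pin, which drops behind it; let go, it comes back and the pin holds it at about 0.030, until the rocker's pad is pressed.
- plate_a (a point): On the carriage's upright aluminium push plate, at the middle of the face to push (the face towards the robot, normal to the guide's x), 75 mm above the table. Plate 50 mm wide, 8 mm thick, free between 50 and 102 mm above the table; open space in front of it. Moves with the carriage; axes as the guide.
- rocker_a (a joint): Rocker angle in rad: 0 = stop pin down (also its rest), 0.35 = pad pressed fully down, pin raised 17 mm. The pin frees the carriage's tooth from about 0.19. Springs back to 0. It rises and falls by itself when the tooth passes.
- pad_a (a point): Middle of the top of the rocker's round black press pad, 28 mm diameter, 71 mm above the table when up, at the rocker's end nearest the robot (guide x=-89, y=35 mm). Press straight down: travel 15 mm, the tooth frees from about 9 mm; up to about 8 N while the pin is loaded, 4 N after. Axes turn with the rocker.
- pin_a (a point): Lower end of the steel stop pin (8 mm diameter, pointing down) at the rocker's far end, 41.5 mm above the table when down; 6 mm beyond and 35 mm left of the guide's origin.
- guide_b: One of two identical wire guides fixed to the bench, left or right: base plate 250x150x12 mm, grey sprung carriage (line y=-25 mm) with upright plate and white roller, dark rocker (line y=35 mm). At the start its carriage is at rest (0). Origin: centre of underside; x = push direction, away from robot, yaw within 0.25; z up. Rest stop at x=-117 mm is 32 mm high; nothing over 102 mm.
- carriage_b (a joint): Carriage travel in m along the guide's x: 0 = at rest, 0.060 = end stop. A damped spring returns it: 6 N at 0, 10 N at 0.030, 13 N at 0.060. Pushed past 0.034, its side tooth has passed under the stop pin, which drops behind it; let go, it comes back and the pin holds it at about 0.030, until the rocker's pad is pressed.
- plate_b (a point): On the carriage's upright aluminium push plate, at the middle of the face to push (the face towards the robot, normal to the guide's x), 75 mm above the table. Plate 50 mm wide, 8 mm thick, free between 50 and 102 mm above the table; open space in front of it. Moves with the carriage; axes as the guide.
- rocker_b (a joint): Rocker angle in rad: 0 = stop pin down (also its rest), 0.35 = pad pressed fully down, pin raised 17 mm. The pin frees the carriage's tooth from about 0.19. Springs back to 0. It rises and falls by itself when the tooth passes.
- pad_b (a point): Middle of the top of the rocker's round black press pad, 28 mm diameter, 71 mm above the table when up, at the rocker's end nearest the robot (guide x=-89, y=35 mm). Press straight down: travel 15 mm, the tooth frees from about 9 mm; up to about 8 N while the pin is loaded, 4 N after. Axes turn with the rocker.
- pin_b (a point): Lower end of the steel stop pin (8 mm diameter, pointing down) at the rocker's far end, 41.5 mm above the table when down; 6 mm beyond and 35 mm left of the guide's origin.
- bobbin: Blue bobbin standing on its flange, 40 mm diameter, 45 mm high, between the guides, towards their far end. Bystander, to be left alone. Origin: on it, at the start on or near the table.
- spool: Large brass-coloured spool standing on its flange, 84 mm diameter, 70 mm high, beyond the guides. Bystander, to be left alone. Origin: on it, at the start on or near the table.
- jar: Clear jar with a white lid, 60 mm diameter, 75 mm high. Bystander, to be left alone. Origin: on it, at the start on or near the table.
- screwdriver: Screwdriver lying between the guides, 180 mm long. Bystander, to be left alone. Origin: on it, at the start on or near the table.
- wrench: Open-ended wrench lying at the left, 150 mm long. Bystander, to be left alone. Origin: on it, at the start on or near the table.
- loupe: Black eye loupe standing at the right, 38 mm diameter, 42 mm high. Bystander, to be left alone. Origin: on it, at the start on or near the table.
- tray: White two-compartment tray, 100 x 140 x 30 mm. Bystander, to be left alone. Origin: on it, at the start on or near the table.

How it is judged:
By the outcome, as a careful person would: the job done as asked, in the order asked, and still so for the second after the job is handed in, with the robot touching nothing.
It also fails if it takes over 48 s, if anything falls off the work surface, if the arm or the gripper's body presses on something with over 40 N, if the wrist force passes 120 N, or if a joint passes its speed limit or range.

## Robot

A 6-joint arm with a two-finger parallel gripper is mounted at the origin on the work surface. World frame = base frame: x ahead of the robot, y to its left, z up, the work surface at z = 0. Lengths are in m, angles in rad, forces in N, time in s.
With the tool pointing down it reaches from about 0.375 to 0.975 m from the base axis. Payload 3.8 kg.
Tool frame: the origin (TCP) lies at the very end of the fingers, on their centre line; the grasp point (between the pads) lies 19 mm behind it; z points along the fingers, y is the direction in which the jaws open and shut (so a half turn about z gives the same grasp; the last joint's range is limited). The gripper opens to 88 mm and grips with 3 to 60 N. Pads are 18 mm wide; open, the fingers measure 123 mm over their backs; the gripper's body (75 mm by 187 mm) begins 45 mm behind the grasp point.
Start: joints at [1.114, 0.264, 1.604, -0, 1.274, -0.037], TCP at [0.275, 0.616, 0.239] pointing down, gripper open.
Joint ranges: [-2.63, 2.63], [-0.94, 2.18], [0.31, 2.57], [-1.31, 4.45], [0, 2.66], [-2.55, 2.55]. Speed limits (rad/s): [2.57, 2.57, 3.14, 3.14, 3.14, 3.14].

## Interface

Orientations are given as a unit quaternion [x, y, z, w].
In Python, from cell import bot, grab_frame, camera_params gives the robot as it stands.
- The arm moves only by the tool send_rows, never from a script. Its arguments are lists of equal length, an entry for each row: "dp": the shift along the world's x, y, z in mm, a list of three; "yaw": the turn about the world's z in rad. In form: {"dp": [[dx, dy, dz], ...], "yaw": [yaw, ...]}. A call has 1 to 8 rows; each row is the pose to reach, as a shift and turn from the pose measured when the call began; what a row does not reach only later rows make up. A row lasts 1/8 s, in which the tool goes at most 62.5 mm and 10.7 degrees, less where a joint would pass 70% of its speed; a pose out of reach is approached as far as the arm can. A call with a gripper value outside its range is refused whole. "grip" is the gripper command: -1 is shut, 1 is fully open, values between are in proportion, set as the call begins (left out, the last holds). The fingers move at their own pace and stop on an object; "grip_force" is the grip in N (left out, the last holds). Time passes only in rows, so rows that repeat a pose let the fingers close. It gives the time, the measured TCP pose, the force and the opening at its end, in the units of the state.
- bot.state(): the state, without advancing time (a new reading comes with each control period).
- grab_frame(name): name is "side" or "top"; returns the picture (384x512x3 uint8, red, green, blue); there is no depth.
- camera_params(name): a dict with "fx", "fy", "cx", "cy" (pixels), "T" (4x4, takes a point from camera to world coordinates). Camera axes: x right, y up, looking along -z (the intrinsics and any distortion apply to the point x, -y, -z); pixel columns grow to the right and rows downward; lengths in m; the calibration is good to about 2 mm. A picture is of the moment at which its call begins. camera_params takes no time and is no camera call.
- bot.hand_in(): hands the job in, once; it reports no verdict.
The state is a dict: "time_s": time; "joint_pos": joint angles; "joint_vel": joint speeds; "effort": joint torques, N m; "tcp_pos": TCP position; "tcp_rot": TCP orientation; "wrist_force": force on the tool from outside, world axes, zero at the start; "moment": the same for the moment, N m; "gripper_width": opening from 0.0 (shut) to 1.0 (fully open).
Only numpy, scipy, OpenCV 4.12 (cv2) and the standard library are available. Lean on these libraries where they do the work, as an engineer would, in place of code of your own. Each camera call takes 0.05 s, during which the arm holds its last target.

## Working session

There is one attempt and no reset: what is moved stays moved. The work goes in short steps, Python scripts to look and compute and a tool call to move; the robot and the scene stay as the last step left them, time stands still between calls to the robot, and variables do not carry over. Pictures are saved under pics/ and viewed, and the job is handed in when it is done.

Besides the shell and the picture viewer there is one more tool, called after "Call:" in YAML: its name, and indented under it one key for each argument. send_rows: Moves the arm, as the interface text tells. Its arguments: {"type":"object","properties":{"dp":{"type":"array"},"yaw":{"type":"array"},"grip":{"type":"number"},"grip_force":{"type":"number"}},"required":["dp","yaw"]}

```bash
mkdir -p pics; ls
python3 - <<'E'
from cell import bot, grab_frame, camera_params
import cv2
for n in ("top","side"):
    f=grab_frame(n); cv2.imwrite(f"pics/{n}0.png",f[:,:,::-1]); 
    p=camera_params(n); print(n,p)
s=bot.state(); print(s)
E
```

```text
pics
top {'fx': 477.4002610867413, 'fy': 477.4002610867413, 'cx': 249.39343221771844, 'cy': 194.47389258645407, 'T': array([[ 0.01680366,  0.99431004, -0.10519116,  0.46081523],
       [-0.99978811,  0.01545818, -0.01359312, -0.00335506],
       [-0.01188971,  0.10539729,  0.99435911,  1.72770316],
       [ 0.        ,  0.        ,  0.        ,  1.        ]])}
side {'fx': 362.6843312466379, 'fy': 362.6843312466379, 'cx': 249.7039382915054, 'cy': 189.7961522338794, 'T': array([[ 0.69944185,  0.47919353, -0.5302402 ,  0.00220479],
       [-0.71465306,  0.47644001, -0.51212881, -0.59451648],
       [ 0.00721883,  0.7371421 ,  0.6756992 ,  0.89334771],
       [ 0.        ,  0.        ,  0.        ,  1.        ]])}
{'time_s': 0.1, 'joint_pos': array([ 1.11411974e+00,  2.64669131e-01,  1.60518881e+00, -1.09418103e-05,
        1.27373511e+00, -3.69040492e-02]), 'joint_vel': array([-1.40331189e-03, -1.75518573e-03, -2.61780724e-03, -5.30103958e-05,
       -2.64360132e-03, -7.92755917e-04]), 'effort': array([-1.67328346e-05, -5.03621256e+01, -3.58071434e+01,  7.31008127e-02,
        2.33536132e-02, -6.06748631e-05]), 'tcp_pos': array([0.27482706, 0.6158275 , 0.23754464]), 'tcp_rot': array([ 2.08346990e-01,  9.78054462e-01, -9.71167877e-04, -2.39269121e-04]), 'wrist_force': array([ 1.1990362 , -0.16554767, -0.18592338]), 'moment': array([0.02108237, 0.04190752, 0.01274696]), 'gripper_width': 0.9989128302328413}
```

View pics/top0.png

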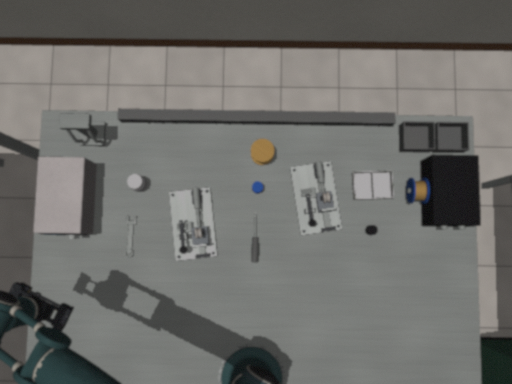

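View pics/side0.png

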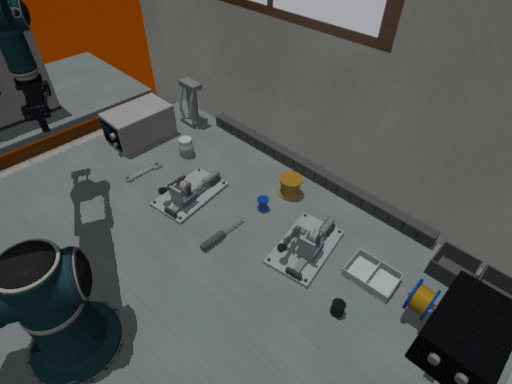

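The top view shows the left guide at about (193,222) and the right guide at about (316,198). I'll enlarge both.

```bash
python3 - <<'E'
import cv2,numpy as np
t=cv2.imread("pics/top0.png"); s=cv2.imread("pics/side0.png")
a=cv2.resize(t[175:270,150:230],None,fx=5,fy=5,interpolation=cv2.INTER_CUBIC)
b=cv2.resize(t[150:245,280:350],None,fx=5,fy=5,interpolation=cv2.INTER_CUBIC)
cv2.imwrite("pics/topz.png",np.hstack([a,b]))
a=cv2.resize(s[155:225,145:235],None,fx=4.4,fy=4.4,interpolation=cv2.INTER_CUBIC)
b=cv2.resize(s[205:290,260:350],None,fx=4.4,fy=4.4,interpolation=cv2.INTER_CUBIC)
h=max(a.shape[0],b.shape[0]); a=cv2.copyMakeBorder(a,0,h-a.shape[0],0,0,0)
cv2.imwrite("pics/sidez.png",np.hstack([a,b]))
E
cat > h.py <<'E'
import numpy as np, cv2
from cell import camera_params
def ray(n,u,v):
    p=camera_params(n);T=p["T"]
    d=np.array([(u-p["cx"])/p["fx"],-(v-p["cy"])/p["fy"],-1.0])
    return T[:3,3],T[:3,:3]@d
def plane(n,u,v,z):
    o,d=ray(n,u,v); return o+d*(z-o[2])/d[2]
def proj(n,P):
    p=camera_params(n);T=p["T"]; c=T[:3,:3].T@(np.asarray(P)-T[:3,3])
    return p["cx"]+p["fx"]*c[0]/-c[2], p["cy"]+p["fy"]*(-c[1])/-c[2]
E
python3 - <<'E'
import cv2,numpy as np
from h import *
f=cv2.imread("pics/top0.png")
for nm,(u0,u1,v0,v1) in dict(L=(155,230,175,270),R=(280,348,150,245)).items():
    r=f[v0:v1,u0:u1]; 
    m=(r.min(2)>185).astype(np.uint8)
    print(nm, np.percentile(r.min(2),[5,30,50,70,80,90,99]))
    for th in (165,175,185):
        m=(r.min(2)>th).astype(np.uint8)
        n,l,st,_=cv2.connectedComponentsWithStats(m)
        k=1+np.argmax(st[1:,4]); pts=np.argwhere(l==k)[:,::-1].astype(np.float32)
        W=np.array([plane("top",p[0]+u0,p[1]+v0,0.012)[:2] for p in pts],np.float32)*1000
        (c,sz,an)=cv2.minAreaRect(W); print(th,st[k,4],np.round(c,1),np.round(sz,1),an)
E
```

```text
L [ 91. 121. 123. 126. 145. 161. 166.]
165 60 [625.3 261.7] [53.1 26.3] 20.143186569213867Traceback (most recent call last):
  File "<stdin>", line 11, in <module>
    return _wrapfunc(a, 'argmax', axis=axis, out=out, **kwds)
    return bound(*args, **kwds)
ValueError: attempt to get argmax of an empty sequence
```

View pics/topz.png

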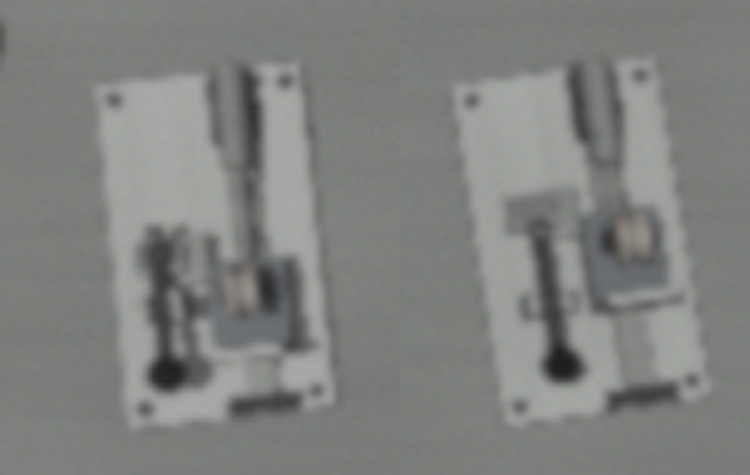

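View pics/sidez.png

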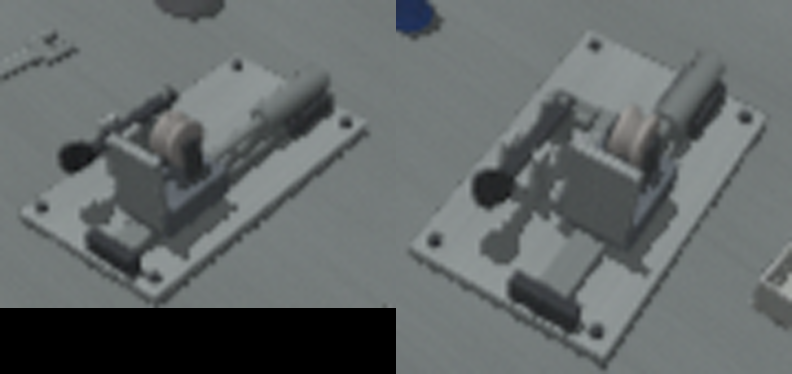

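Left guide: the plate is close to the rest stop, so the carriage is at rest (guide_b). Right guide: the plate stands about 7 px (25 mm) further out, so this one is held by its pin (guide_a). Next I'll fit the base plates.

Run:
```python
import cv2,numpy as np
from h import *
f=cv2.imread("pics/top0.png"); s=cv2.imread("pics/side0.png")
res={}
for nm,(u0,u1,v0,v1) in dict(L=(160,225,180,267),R=(285,348,155,240)).items():
    r=cv2.resize(f[v0:v1,u0:u1],None,fx=4,fy=4,interpolation=cv2.INTER_LINEAR).min(2)
    for th in (138,143):
        n,l,st,_=cv2.connectedComponentsWithStats((r>th).astype(np.uint8))
        k=1+np.argmax(st[1:,4]); c=cv2.convexHull(np.argwhere(l==k)[:,::-1].astype(np.int32))[:,0]
        W=np.array([plane("top",(p[0]+.5)/4-.5+u0,(p[1]+.5)/4-.5+v0,0.012)[:2] for p in c],np.float32)*1000
        ce,sz,an=cv2.minAreaRect(W); print(nm,th,np.round(ce,1),np.round(sz,1),round(an,2))
        a=an if abs(an)<45 else an-90
        res[nm]=(np.array(ce),np.radians(a))
for nm,(c,a) in res.items():
    R=np.array([[np.cos(a),-np.sin(a)],[np.sin(a),np.cos(a)]])
    print(nm,"yaw",a)
    for k,p,z in (("pad",(-89,35),71),("pin",(6,35),60),("stop",(-117,-25),32)):
        w=c+R@np.array(p); print(k,w.round(1),"top",np.round(proj("top",[*w/1000,z/1000]),1),"side",np.round(proj("side",[*w/1000,z/1000]),1))
# black pads
for nm,(u0,u1,v0,v1) in dict(L=(175,190,243,256),R=(305,320,216,228)).items():
    m=(f[v0:v1,u0:u1].max(2)<60); y,x=np.nonzero(m); u,v=x.mean()+u0,y.mean()+v0
    print(nm,"pad px",u,v,m.sum(),(plane("top",u,v,.069)*1000).round(1))
for nm,(u0,u1,v0,v1) in dict(L=(155,168,183,196),R=(275,291,240,256)).items():
    m=(s[v0:v1,u0:u1].max(2)<60); y,x=np.nonzero(m); u,v=x.mean()+u0,y.mean()+v0
    print(nm,"side pad px",u,v,m.sum(),(plane("side",u,v,.067)*1000).round(1))
```

```text
L 138 [532.2 243.3] [251.5 111.6] 7.71
L 143 [532.1 243.4] [249.5 108.8] 7.56
R 138 [ 630.  -188.2] [251.6  88.1] 9.44
R 143 [ 630.  -188.2] [249.4  85.7] 9.44
L yaw 0.13191493251900496
pad [439.3 266.4] top [176.9 250. ] side [156.6 185.8]
pin [533.5 278.9] top [174.7 222.8] side [177.1 174. ]
stop [419.4 203.2] top [196.4 255.9] side [164.6 206.2]
R yaw 0.1647105046641914
pad [ 536.5 -168.3] top [303.1 223.9] side [271.4 240.2]
pin [ 630.2 -152.7] top [298.4 197.2] side [287.7 223. ]
stop [ 518.7 -232. ] top [320.  229.7] side [283.1 264.6]
L pad px 183.33333333333334 249.03703703703704 27 [443.  244.6  69. ]
R pad px 311.8965517241379 222.17241379310346 29 [ 543.1 -199.    69. ]
L side pad px 162.46341463414635 190.0731707317073 41 [443.  238.7  67. ]
R side pad px 282.11475409836066 246.85245901639345 61 [ 542.7 -204.5   67. ]
```

Run:
```python
import cv2,numpy as np
from h import *
im={"top":cv2.imread("pics/top0.png"),"side":cv2.imread("pics/side0.png")}
res={}
box={("top","L"):(160,225,180,267),("top","R"):(285,348,155,240),("side","L"):(148,232,165,225),("side","R"):(262,346,210,288)}
for (cam,nm),(u0,u1,v0,v1) in box.items():
    r=cv2.resize(im[cam][v0:v1,u0:u1],None,fx=4,fy=4,interpolation=cv2.INTER_LINEAR).min(2)
    for th in (138,143):
        n,l,st,_=cv2.connectedComponentsWithStats((r>th).astype(np.uint8))
        good=[k for k in range(1,n) if st[k,4]>150]
        c=cv2.convexHull(np.argwhere(np.isin(l,good))[:,::-1].astype(np.int32))[:,0]
        W=np.array([plane(cam,(p[0]+.5)/4-.5+u0,(p[1]+.5)/4-.5+v0,0.012)[:2] for p in c],np.float32)*1000
        ce,sz,an=cv2.minAreaRect(W); 
        a=an if abs(an)<45 else an-90
        print(cam,nm,th,np.round(ce,1),np.round(sz,1),round(a,2))
        if cam=="top": res[nm]=(np.array(ce),np.radians(a))
for nm,(c,a) in res.items():
    R=np.array([[np.cos(a),-np.sin(a)],[np.sin(a),np.cos(a)]])
    print(nm,"yaw",a)
    for k,p,z in (("pad",(-89,35),71),("stop",(-117,-25),32)):
        w=c+R@np.array(p); print(k,w.round(1),"top",np.round(proj("top",[*w/1000,z/1000]),1),"side",np.round(proj("side",[*w/1000,z/1000]),1))
```

```text
top L 138 [534.6 224.2] [251.5 150.3] 7.4
top L 143 [534.7 224. ] [249.5 148. ] 7.52
top R 138 [ 635.  -218.8] [251.6 150. ] 9.38
top R 143 [ 635.1 -218.8] [249.4 147.8] 9.44
side L 138 [533.3 216.1] [242.8 141.7] 7.31Traceback (most recent call last):
  File "<stdin>", line 11, in <module>
TypeError: 'NoneType' object is not subscriptable
```

Run:
```python
import cv2,numpy as np
from h import *
g={"L":(np.array([534.6,224.1]),.130),"R":(np.array([635,-218.8]),.164)}
im={"top":cv2.imread("pics/top0.png"),"side":cv2.imread("pics/side0.png")}
s=4;big={}
for cam in im: big[cam]=cv2.resize(im[cam],None,fx=s,fy=s,interpolation=cv2.INTER_LINEAR)
def w(nm,p):
    c,a=g[nm]; return c+np.array([[np.cos(a),-np.sin(a)],[np.sin(a),np.cos(a)]])@np.array(p)
for cam in im:
  for nm in g:
    P=[proj(cam,[*w(nm,q)/1000,.012]) for q in ((-125,-75),(125,-75),(125,75),(-125,75))]
    cv2.polylines(big[cam],[((np.array(P)+.5)*s-.5).astype(int)],True,(0,0,255),1)
    for q,z,col in (((-89,35),71,(0,255,0)),((-117,-25),32,(255,0,0))):
        x=w(nm,q); u=proj(cam,[*x/1000,z/1000]); print(cam,nm,q,x.round(1),np.round(u,1))
        cv2.circle(big[cam],tuple(int((t+.5)*s-.5) for t in u),3,col,-1)
cv2.imwrite("pics/ovt.png",big["top"][600:1080,600:1400]); 
cv2.imwrite("pics/ovs.png",big["side"][600:1180,580:1380])
```

```text
top L (-89, 35) [441.8 247.3] [182.5 249.4]
top L (-117, -25) [421.8 184.1] [201.8 255.3]
top R (-89, 35) [ 541.5 -198.8] [311.9 222.6]
top R (-117, -25) [ 523.7 -262.6] [328.6 228.5]
side L (-89, 35) [441.8 247.3] [160.5 188.2]
side L (-117, -25) [421.8 184.1] [168.6 208.7]
side R (-89, 35) [ 541.5 -198.8] [280.4 245.1]
side R (-117, -25) [ 523.7 -262.6] [292.5 269.8]
```

View pics/ovt.png

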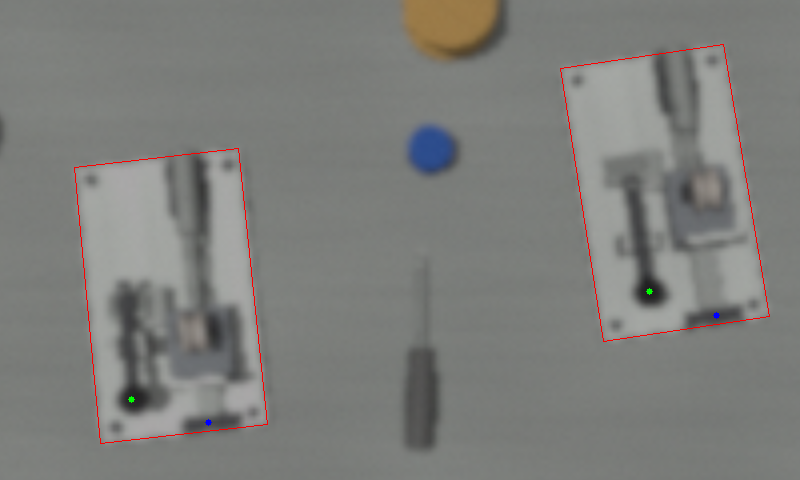

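View pics/ovs.png

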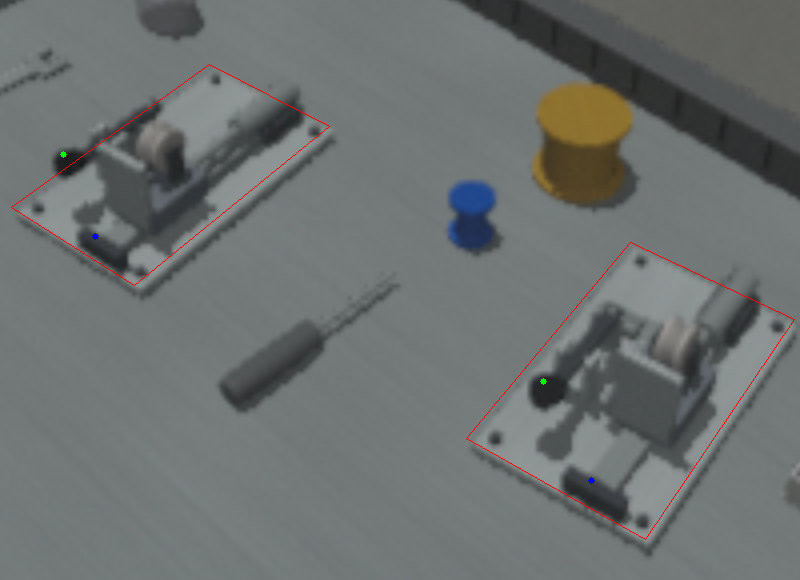

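The top-view overlay fits both plates. The right pad is at about (541,-200) mm with guide yaw 0.164, and the left guide is at (534.6,223.5) mm with yaw 0.13. I'll shut the fingers and go over the right pad.

Call:
send_rows:
  dp:
    - [16, -50, 0]
    - [32, -100, 0]
    - [48, -150, 0]
    - [64, -200, 0]
    - [80, -250, 0]
    - [96, -300, 0]
    - [112, -350, 0]
    - [128, -400, 0]
  yaw: [0.08, 0.16, 0.24, 0.32, 0.4, 0.48, 0.55, 0.55]
  grip: -1
  grip_force: 20

```text
time_s: 1.1
tcp_pos: [0.4028, 0.2141, 0.2372]
tcp_rot: [-0.066, 0.998, -0.001, -0.0]
wrist_force: [0.4, -0.3, 0.1]
gripper_width: 0.121
```

Call:
send_rows:
  dp:
    - [18, -54, 0]
    - [36, -108, 0]
    - [54, -162, 0]
    - [72, -216, -15]
    - [90, -270, -30]
    - [108, -324, -45]
    - [124, -372, -60]
    - [138.5, -414, -77]
  yaw: [0, 0, 0, 0, 0, 0, 0, 0]

```text
time_s: 2.1
tcp_pos: [0.5414, -0.2019, 0.1594]
tcp_rot: [-0.065, 0.998, -0.001, -0.0]
wrist_force: [0.3, 0.2, 0.3]
gripper_width: 0.001
```

Call:
send_rows:
  dp:
    - [0, 0, 0]
    - [0, 0, 0]
  yaw: [0, 0]

```text
time_s: 2.35
tcp_pos: [0.5408, -0.2015, 0.1589]
tcp_rot: [-0.065, 0.998, -0.0, -0.001]
wrist_force: [0.1, 1.1, -0.0]
gripper_width: 0.007
```

Run:
```python
from cell import bot, grab_frame
import cv2
print(bot.state()["tcp_pos"],bot.state()["gripper_width"])
s=grab_frame("side")
cv2.imwrite("pics/s1.png",cv2.resize(s[140:300,220:380],None,fx=3.7,fy=3.7,interpolation=cv2.INTER_CUBIC)[:,:,::-1])
```

```text
[ 0.54083212 -0.20148068  0.15885296] 0.0069614407965688015
```

View pics/s1.png

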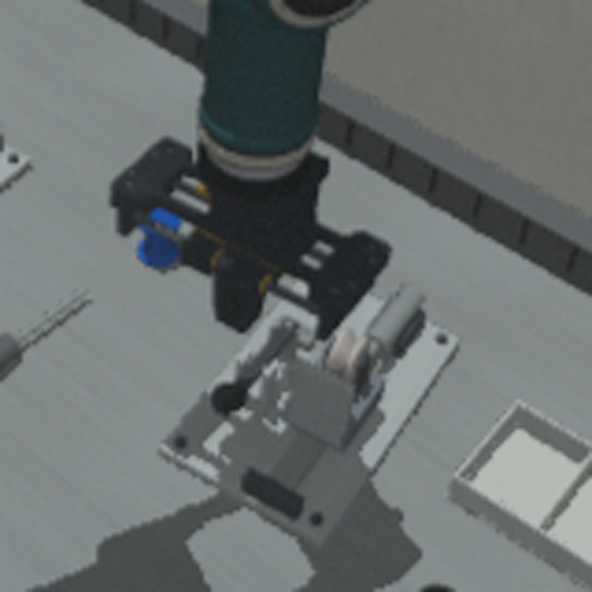

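The shut fingers are right over the black pad at (230,395) in this crop. I'll go down.

Call:
send_rows:
  dp:
    - [0, 0, -25]
    - [0, 0, -50]
    - [0, 0, -65]
    - [0, 0, -74]
    - [0, 0, -80]
    - [0, 0, -82]
  yaw: [0, 0, 0, 0, 0, 0]

```text
time_s: 3.15
tcp_pos: [0.5414, -0.2011, 0.0776]
tcp_rot: [-0.065, 0.998, -0.001, -0.0]
wrist_force: [0.2, -0.4, 0.3]
gripper_width: 0.01
```

Call:
send_rows:
  dp:
    - [0, 0, -3]
    - [0, 0, -6]
    - [0, 0, -9]
    - [0, 0, -12]
  yaw: [0, 0, 0, 0]

```text
time_s: 3.65
tcp_pos: [0.5412, -0.2015, 0.0676]
tcp_rot: [-0.065, 0.998, -0.001, -0.0]
wrist_force: [-5.2, -0.2, 11.4]
gripper_width: 0.007
```

Call:
send_rows:
  dp:
    - [0, 0, -2]
    - [0, 0, -4]
    - [0, 0, -5]
    - [0, 0, -5]
  yaw: [0, 0, 0, 0]

```text
time_s: 4.15
tcp_pos: [0.5413, -0.2018, 0.0627]
tcp_rot: [-0.065, 0.998, -0.001, -0.0]
wrist_force: [-1.8, -0.2, 3.2]
gripper_width: 0.007
```

Call:
send_rows:
  dp:
    - [0, 0, -2]
    - [0, 0, -4]
    - [0, 0, -5]
    - [0, 0, -5]
    - [0, 0, -5]
    - [0, 0, -5]
  yaw: [0, 0, 0, 0, 0, 0]

```text
time_s: 4.9
tcp_pos: [0.5415, -0.2018, 0.0583]
tcp_rot: [-0.065, 0.998, -0.001, -0.0]
wrist_force: [-3.2, -1.2, 7.1]
gripper_width: 0.01
```

Run:
```python
from cell import bot, grab_frame
import cv2
print(bot.state()["tcp_pos"],bot.state()["wrist_force"])
s=grab_frame("side")
cv2.imwrite("pics/s2.png",cv2.resize(s[190:300,250:360],None,fx=5,fy=5,interpolation=cv2.INTER_CUBIC)[:,:,::-1])
```

```text
[ 0.54146439 -0.20182317  0.05826123] [-3.1571992  -1.19639832  7.12319458]
```

View pics/s2.png

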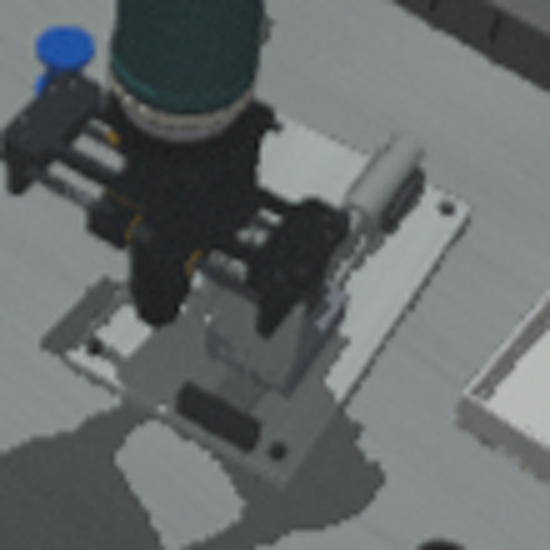

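The plate now stands close to the rest stop, around (255,350) in the crop. I'll lift straight up and check.

Call:
send_rows:
  dp:
    - [0, 0, 5]
    - [0, 0, 12]
    - [0, 0, 25]
    - [0, 0, 50]
    - [0, 0, 90]
    - [0, 20, 130]
    - [-20, 60, 160]
    - [-20, 110, 160]
  yaw: [0, 0, 0, 0, 0, 0, 0, 0]

```text
time_s: 5.95
tcp_pos: [0.5224, -0.0917, 0.2221]
tcp_rot: [-0.064, 0.998, -0.002, 0.003]
wrist_force: [0.6, 0.9, 0.2]
gripper_width: 0.007
```

Call:
send_rows:
  dp:
    - [-20, 55, 0]
    - [-40, 110, 0]
    - [-60, 165, 0]
    - [-75, 220, 0]
  yaw: [0, 0, 0, 0]

```text
time_s: 6.45
tcp_pos: [0.4462, 0.1299, 0.2226]
tcp_rot: [-0.064, 0.998, -0.002, 0.003]
wrist_force: [1.7, -0.4, -0.1]
gripper_width: 0.01
```

Run:
```python
from cell import bot, grab_frame
import cv2, numpy as np
print(bot.state()["tcp_pos"],bot.state()["wrist_force"])
s=grab_frame("side")[:,:,::-1];t=grab_frame("top")[:,:,::-1]
cv2.imwrite("pics/s3full.png",s);cv2.imwrite("pics/t3full.png",t)
a=cv2.resize(s[205:290,260:350],(396,374),interpolation=cv2.INTER_CUBIC)
b=cv2.resize(t[150:245,280:350],(276,374),interpolation=cv2.INTER_CUBIC)
cv2.imwrite("pics/c3.png",np.hstack([a,b]))
```

```text
[0.44620272 0.12992799 0.22259043] [ 1.66754276 -0.42776748 -0.14481098]
```

View pics/c3.png

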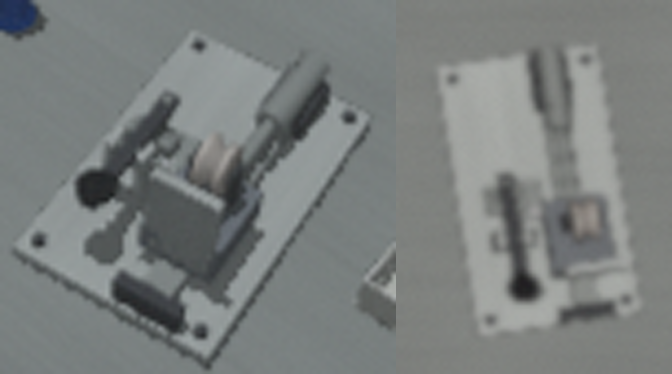

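View pics/t3full.png

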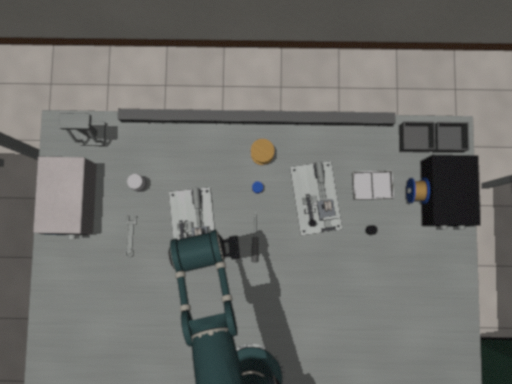

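The right carriage is back at rest: its plate is now next to the rest stop and the rocker is back up. Next I'll locate the left plate's face.

Run:
```python
import numpy as np
from h import *
c=np.array([534.6,223.5]);a=.13
R=np.array([[np.cos(a),-np.sin(a)],[np.sin(a),np.cos(a)]])
for v in (244.,245.,246.):
    w=plane("top",200,v,.102)[:2]*1000; print(w.round(1),(R.T@(w-c)).round(1))
for x in (-140,-120,-80,-40): print(x,(c+R@[x,-25]).round(1))
# right guide before/after: bright strip of plate top along carriage line (v profile)
for n,f in (("top0","pics/top0.png"),("t3","pics/t3full.png")):
    im=cv2.imread(f).min(2)
    cr=np.array([635,-219]);ar=.164;Rr=np.array([[np.cos(ar),-np.sin(ar)],[np.sin(ar),np.cos(ar)]])
    pr=[]
    for x in range(-120,-20,4):
        w=(cr+Rr@[x,-25])/1000; u,v=proj("top",[*w,.102]); pr.append(int(cv2.getRectSubPix(im,(1,1),(u,v))[0,0]))
    print(n,pr)
im=cv2.imread("pics/top0.png").min(2);pr=[]
for x in range(-120,-20,4):
    w=(c+R@[x,-25])/1000;u,v=proj("top",[*w,.102]); pr.append(int(cv2.getRectSubPix(im,(1,1),(u,v))[0,0]))
print("L",pr)
```

```text
[461.3 183.5] [-77.9 -30.1]
[457.9 183.4] [-81.2 -29.8]
[454.6 183.4] [-84.6 -29.4]
-140 [399.  180.6]
-120 [418.9 183.2]
-80 [458.5 188.3]
-40 [498.2 193.5]
top0 [73, 76, 106, 134, 148, 152, 151, 146, 143, 147, 150, 150, 149, 148, 138, 111, 111, 142, 136, 115, 105, 102, 98, 92, 96]
t3 [75, 78, 109, 138, 151, 156, 153, 141, 127, 140, 146, 122, 109, 107, 106, 102, 97, 101, 116, 126, 130, 129, 125, 114, 108]
L [80, 73, 97, 131, 148, 149, 148, 147, 146, 147, 144, 123, 110, 108, 107, 103, 95, 96, 108, 118, 123, 122, 116, 103, 97]
```

The right guide's profile now matches the left guide's at-rest profile, with the plate top at x≈-76 on both. I'll come in front of the left plate.

Call:
send_rows:
  dp:
    - [-16, 26, 0]
    - [-32, 52.5, 0]
    - [-32, 52.5, -40]
    - [-32, 52.5, -80]
    - [-32, 52.5, -120]
    - [-32, 52.5, -145]
    - [-32, 52.5, -152]
    - [-32, 52.5, -152]
  yaw: [0, 0, 0, 0, 0, 0, 0, 0]

```text
time_s: 7.55
tcp_pos: [0.4138, 0.1848, 0.0707]
tcp_rot: [-0.067, 0.998, -0.001, 0.002]
wrist_force: [-0.1, 0.2, 0.7]
gripper_width: 0.005
```

Call:
send_rows:
  dp:
    - [9.9, 1.3, 0]
    - [19.8, 2.6, 0]
    - [24.8, 3.3, 0]
    - [28.8, 3.8, 0]
    - [31.7, 4.2, 0]
  yaw: [0, 0, 0, 0, 0]

```text
time_s: 8.18
tcp_pos: [0.4435, 0.1887, 0.0702]
tcp_rot: [-0.067, 0.998, -0.001, -0.0]
wrist_force: [-6.8, -0.2, 3.7]
gripper_width: 0.003
```

Run:
```python
from cell import bot, grab_frame
import cv2
print(bot.state()["tcp_pos"],bot.state()["wrist_force"])
s=grab_frame("side")
cv2.imwrite("pics/s4.png",cv2.resize(s[120:240,120:260],None,fx=4.5,fy=4.5,interpolation=cv2.INTER_CUBIC)[:,:,::-1])
```

```text
[0.44348943 0.18867196 0.07024132] [-6.84462148 -0.16623244  3.67764648]
```

View pics/s4.png

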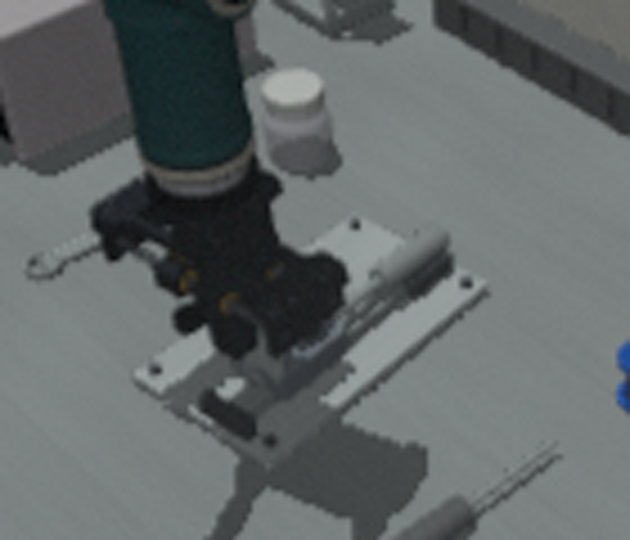

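The fingers press on the plate at about 7 N, and the pad at (190,318) in the crop is clear of them. I'll push about 44 mm along the guide's x.

Call:
send_rows:
  dp:
    - [5, 0.5, 0]
    - [10, 1.1, 0]
    - [15, 1.8, 0]
    - [20, 2.4, 0]
    - [25, 3.1, 0]
    - [28, 3.5, 0]
  yaw: [0, 0, 0, 0, 0, 0]

```text
time_s: 8.98
tcp_pos: [0.4678, 0.1916, 0.0694]
tcp_rot: [-0.067, 0.998, -0.002, -0.004]
wrist_force: [-11.9, 0.2, 8.1]
gripper_width: -0.001
```

Call:
send_rows:
  dp:
    - [5, 0.6, 0]
    - [10, 1.2, 0]
    - [15, 1.9, 0]
    - [17, 2.2, 0]
    - [17, 2.2, 0]
  yaw: [0, 0, 0, 0, 0]

```text
time_s: 9.6
tcp_pos: [0.4808, 0.1932, 0.0683]
tcp_rot: [-0.067, 0.998, -0.003, -0.009]
wrist_force: [-10.3, -1.0, 6.7]
gripper_width: 0.005
```

Call:
send_rows:
  dp:
    - [4, 0.5, 0]
    - [8, 1, 0]
    - [10, 1.3, 0]
    - [10, 1.3, 0]
    - [10, 1.3, 0]
  yaw: [0, 0, 0, 0, 0]

```text
time_s: 10.22
tcp_pos: [0.4864, 0.1937, 0.0673]
tcp_rot: [-0.067, 0.998, -0.003, -0.013]
wrist_force: [-10.1, -0.9, 7.3]
gripper_width: 0.002
```

Travel is about 43 mm, past the 34 mm needed. I'll back off slowly and watch whether the pin takes the load.

Call:
send_rows:
  dp:
    - [-2, -0.3, 0]
    - [-4, -0.5, 0]
    - [-6, -0.8, 0]
    - [-8, -1, 0]
    - [-10, -1.3, 0]
    - [-12, -1.6, 0]
    - [-14, -1.8, 0]
    - [-16, -2.1, 0]
  yaw: [0, 0, 0, 0, 0, 0, 0, 0]

```text
time_s: 11.22
tcp_pos: [0.4707, 0.1917, 0.0672]
tcp_rot: [-0.067, 0.998, -0.003, -0.013]
wrist_force: [0.8, -0.3, 0.5]
gripper_width: 0.003
```

Call:
send_rows:
  dp:
    - [-4, -0.5, 0]
    - [-8, -1, 0]
    - [-14, -1.8, 0]
    - [-22, -2.9, 0]
    - [-32, -4.2, 0]
    - [-45, -5.9, 0]
    - [-55, -7.2, 0]
    - [-55, -7.2, 0]
  yaw: [0, 0, 0, 0, 0, 0, 0, 0]

```text
time_s: 12.22
tcp_pos: [0.4146, 0.1843, 0.0671]
tcp_rot: [-0.067, 0.998, -0.003, -0.013]
wrist_force: [-0.4, -0.0, -0.4]
gripper_width: 0.005
```

Call:
send_rows:
  dp:
    - [0, 0, 30]
    - [0, 0, 70]
    - [0, 0, 120]
    - [0, -50, 160]
    - [0, -105, 160]
    - [0, -160, 160]
    - [0, -190, 160]
    - [0, -190, 160]
  yaw: [0, 0, 0, 0, 0, 0, 0, 0]

```text
time_s: 13.22
tcp_pos: [0.4149, -0.0072, 0.2274]
tcp_rot: [-0.065, 0.998, -0.004, -0.013]
wrist_force: [0.5, -0.3, 0.3]
gripper_width: 0.004
```

Run:
```python
from cell import bot, grab_frame
import cv2, numpy as np
from h import *
print(bot.state()["tcp_pos"],bot.state()["wrist_force"])
s=grab_frame("side")[:,:,::-1].copy();t=grab_frame("top")[:,:,::-1].copy()
cv2.imwrite("pics/s5full.png",s);cv2.imwrite("pics/t5full.png",t)
a=cv2.resize(s[150:235,145:235],(396,374),interpolation=cv2.INTER_CUBIC)
b=cv2.resize(t[175:270,155:230],(296,374),interpolation=cv2.INTER_CUBIC)
cv2.imwrite("pics/c5.png",np.hstack([a,b]))
for nm,c,ar in (("L",np.array([534.6,223.5]),.13),("R",np.array([635,-219]),.164)):
    Rr=np.array([[np.cos(ar),-np.sin(ar)],[np.sin(ar),np.cos(ar)]]);pr=[]
    for x in range(-120,-20,4):
        w=(c+Rr@[x,-25])/1000; u,v=proj("top",[*w,.102]); pr.append(int(cv2.getRectSubPix(t.min(2),(1,1),(u,v))[0,0]))
    print(nm,pr)
```

```text
[ 0.41486748 -0.00724482  0.2273884 ] [ 0.54805038 -0.29923914  0.25486189]
L [82, 75, 97, 135, 150, 152, 151, 151, 152, 153, 152, 152, 152, 153, 147, 136, 133, 149, 136, 115, 109, 110, 106, 99, 95]
R [73, 77, 107, 137, 151, 155, 153, 141, 126, 139, 144, 120, 107, 106, 106, 101, 96, 100, 114, 125, 129, 129, 124, 112, 106]
```

View pics/c5.png

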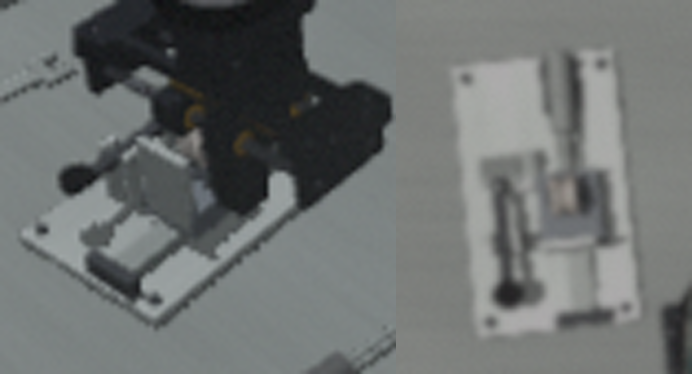

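View pics/s5full.png

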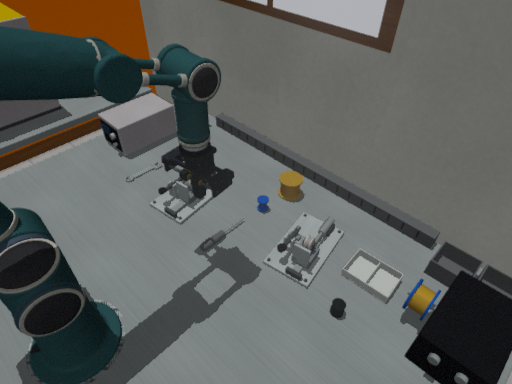

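Left guide: the profile now has its plate peak at x=-52, the same as the right guide had when its pin held it, so this carriage is held at mid travel. Right guide: still at rest. The arm is clear of everything and the bystanders haven't moved.

Run:
```python
from cell import bot
print(bot.hand_in(), bot.state()["time_s"])
```

```text
the job is handed in; nothing more can be done
the job is handed in; nothing more can be done
```

The guides are changed over and the job is handed in, at about 13.5 s on the robot's clock.

- **Right guide (guide_a):** I pressed its pad down about 13 mm with the shut fingers. The wrist force rose to about 12 N and then dropped as the tooth came free. The carriage sprang back to rest.
- **Left guide (guide_b):** I then pushed its plate to about 43 mm of travel and backed off slowly. The wrist force was back to about zero by 27 mm of travel, so the pin had taken the load.
- **Last checks:** In the top view, the left plate sits where the right one had stood when its pin held it. The right plate sits where the left one had been at rest. The tool was up at 0.23 m touching nothing, and the bystanders looked unmoved in the pictures.
- **Disagreement:** The two cameras differed by about 5 mm on where things were. I relied mainly on the top view, and contact with the pad and the plate came about where it predicted.

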